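# Shut down the interview desk's audio mixer and stow its plug-on receivers

### The arm

A 6-joint arm with a two-finger parallel gripper is mounted at the origin on the work surface. World frame = base frame: x ahead of the robot, y to its left, z up, the work surface at z = 0. Lengths are in m, angles in degrees, forces in N, time in s.
With the tool pointing down it reaches from about 0.3 to 0.75 m from the base axis. Payload 8.5 kg.
Tool frame: the origin (TCP) lies on the centre line of the jaws, within the pads' length; the fingertips stand 14 mm ahead of it and the grasp point (between the pads) lies 5 mm behind it; z points along the fingers, x is the direction in which the jaws open and shut, and the axes are right-handed (so a half turn about z gives the same grasp; the last joint's range is limited). The gripper opens to 85 mm and grips with 20 to 120 N. Pads are 22 mm wide; open, the fingers measure 114 mm over their backs; the gripper's body (76 mm by 85 mm) begins 54 mm behind the grasp point. The pads swing forward as they close: fully open they stand 13 mm farther back than shut.
Start: joints at [-82.981, 21.807, 74.336, -0, 83.858, -12.336], TCP at [0.182, -0.519, 0.245] pointing down, gripper open.
Joint ranges: [-178.18, 178.18], [-50.72, 133.34], [12.68, 142.11], [-81.47, 261.47], [9.98, 163.14], [-165.26, 165.26]. Speed limits (degrees/s): [136.94, 136.94, 180, 180, 180, 180].

### API

Orientations are given as a 3x3 rotation matrix whose columns are the frame's x, y, z axes.
In Python, from rig import * gives the robot as it stands.
- The arm moves only by the shell command python3 -m crank 'ROWS' [FORCE]. ROWS is JSON, one flat list of numbers, 7 for each row, row after row: the turn, a rotation vector about the world's x, y, z in rad, then the shift along the world's x, y, z in m, then the opening in per cent of the stroke, from 0 (shut) to 100 (fully open). A call has 1 to 20 rows; each row shifts and turns the commanded pose from where the row before left it; what a row does not reach is not made up. A row lasts 1/10 s, in which the tool goes at most 50 mm and 8.59 degrees, less where a joint would pass 70% of its speed; a pose out of reach is approached as far as the arm can. A call is refused whole if a number of a shift passes 0.05 or a number of a turn 0.15, either way. A call with a gripper value outside its range is refused whole. The fingers move at their own pace and stop on an object; FORCE is the grip in N (left out, the last holds). Time passes only in rows, so rows that do not move let the fingers close. It gives the time, the measured TCP pose, the force and the opening at its end, in the units of the state.
- observe(): the state, without advancing time (a new reading comes with each control period).
- get_image(name): name is "side" or "top"; returns a dict with "frame" (400x640x3 uint8, red, green, blue), "fov_y" (degrees; the focal length in pixels is half the picture's height over the tangent of half this angle, whatever the lens; pixels are square), "cx", "cy" (the principal point, pixels), "world_to_cam" (4x4, takes a point from world to camera coordinates). Camera axes: x right, y up, looking along -z (the intrinsics and any distortion apply to the point x, -y, -z); pixel columns grow to the right and rows downward; lengths in m; the calibration is good to about 2 mm. A picture is of the moment at which its call begins. There is no depth.
- close_job(): hands the job in, once; it reports no verdict.
The state is a dict: "time_s": time; "q": joint angles; "qvel": joint speeds; "joint_efforts": joint torques, N m; "position": TCP position; "tool_rot": TCP orientation; "ft_force": force on the tool from outside, world axes, zero at the start; "wrist_torque": the same for the moment, N m; "grip_width": finger opening in m.
Only numpy, scipy, OpenCV 4.12 (cv2) and the standard library are available. Lean on these libraries where they do the work, as an engineer would, in place of code of your own. Each camera call takes 0.05 s, during which the arm holds its last target. There are 200 camera calls.

### The job

The interview is over, so shut down the sound mixer on the desk. With the power still on and every receiver still plugged in, first turn the small inner level knob of all three channels fully down (anticlockwise to the stop), also on a channel without a receiver, leaving the outer trim rings as they are set; only then pull each plug-on receiver (there are two or three) straight out of its socket and lay it down in the grey tray, and flick the mixer's power toggle over to off, away from its front edge. Do not move the other things on the desk; if a receiver slips or the tray gets knocked, put it right.

Things in the scene. Friction and masses are not known exactly. Their poses are not given: they have to be found in the camera images.
- mixer: grey desktop audio mixer, fixed; flat box 240 (x) x 320 (y) x 60 high (mm everywhere) plus 10 mm wooden cheeks on the ends, 64 high. Origin: centre of underside; -x its front edge. In its frame: channels 1, 2, 3 at y = 85, 5, -75, each with concentric knobs at x = -70 and a plug socket at x = 45 in the top panel (z = 60); power toggle at x = -70, y = -134
- level1 (a joint): channel 1 level: small inner aluminium knob, an upright cylinder 16 across, from 12.5 to 32.5 above the panel; the ring around its foot ends 11 above the panel. Rad: 0 = fully down at the end stop, grows clockwise seen from above, to 4.8. Light friction (0.012 N m), stays where left; starts at 1.5 to 3.0
- level1_top (a point): centre of the top face of inner knob 1, on the axis of the pair, 32.5 above the panel
- trim1_mark (a point): white index mark on top of the outer ring of channel 1, 15 from the axis. The ring (trim) is a black fluted disc round the foot of the inner knob, 34 across (36 over the flutes), 1 to 11 above the panel; it turns as lightly as the knob (0.010 N m), so whatever touches it drags it. To be left as set
- socket1 (a point): centre of the mouth of socket 1, in the plane of the panel; hole 21 across, straight down, 22 deep
- rx1: plug-on receiver, 70 to 110 g, absent or plugged in socket 1 at the start; all alike. Black box 30 (x) x 26 (y) x 56 (z), origin at its middle, +z away from the plug; below it a steel plug 19 across ends at z = -49. Fully in, the origin is 31 above the panel. Sprung balls in the socket hold a groove of the plug: about 14 N straight up frees it; clear of the hole after 18
- level2 (a joint): channel 2 level: small inner aluminium knob, an upright cylinder 16 across, from 12.5 to 32.5 above the panel; the ring around its foot ends 11 above the panel. Rad: 0 = fully down at the end stop, grows clockwise seen from above, to 4.8. Light friction (0.012 N m), stays where left; starts at 1.5 to 3.0
- level2_top (a point): centre of the top face of inner knob 2, on the axis of the pair, 32.5 above the panel
- trim2_mark (a point): white index mark on top of the outer ring of channel 2, 15 from the axis. The ring (trim) is a black fluted disc round the foot of the inner knob, 34 across (36 over the flutes), 1 to 11 above the panel; it turns as lightly as the knob (0.010 N m), so whatever touches it drags it. To be left as set
- socket2 (a point): centre of the mouth of socket 2, in the plane of the panel; hole 21 across, straight down, 22 deep
- rx2: plug-on receiver, 70 to 110 g, absent or plugged in socket 2 at the start; all alike. Black box 30 (x) x 26 (y) x 56 (z), origin at its middle, +z away from the plug; below it a steel plug 19 across ends at z = -49. Fully in, the origin is 31 above the panel. Sprung balls in the socket hold a groove of the plug: about 14 N straight up frees it; clear of the hole after 18
- level3 (a joint): channel 3 level: small inner aluminium knob, an upright cylinder 16 across, from 12.5 to 32.5 above the panel; the ring around its foot ends 11 above the panel. Rad: 0 = fully down at the end stop, grows clockwise seen from above, to 4.8. Light friction (0.012 N m), stays where left; starts at 1.5 to 3.0
- level3_top (a point): centre of the top face of inner knob 3, on the axis of the pair, 32.5 above the panel
- trim3_mark (a point): white index mark on top of the outer ring of channel 3, 15 from the axis. The ring (trim) is a black fluted disc round the foot of the inner knob, 34 across (36 over the flutes), 1 to 11 above the panel; it turns as lightly as the knob (0.010 N m), so whatever touches it drags it. To be left as set
- socket3 (a point): centre of the mouth of socket 3, in the plane of the panel; hole 21 across, straight down, 22 deep
- rx3: plug-on receiver, 70 to 110 g, absent or plugged in socket 3 at the start; all alike. Black box 30 (x) x 26 (y) x 56 (z), origin at its middle, +z away from the plug; below it a steel plug 19 across ends at z = -49. Fully in, the origin is 31 above the panel. Sprung balls in the socket hold a groove of the plug: about 14 N straight up frees it; clear of the hole after 18
- power (a joint): mixer's power toggle: steel bat lever 30 long, 10 ball end, pivot 62 above the desk; rad: 0 = on (leaning 23 degrees to the mixer's front edge), 0.8 = off (leaning as far to the back, mixer +x). Stays where left; needs about 2 N at the ball
- power_tip (a point): centre of the ball end of the power toggle, about 90 above the desk
- tray: loose grey open plastic tray, 700 g, 220 (its x) x 200 (its y) x 35 high, walls and floor 4 thick. Origin: centre of its underside, on the desk
- handset: black handheld two-way radio standing upright, 34 x 58 x 105 with a 70 aerial on top; bystander
- bowl: dark bowl, 124 across and 60 high; bystander
- tumbler: drinking glass, 70 across and 100 high; bystander
- cardbox: small closed cardboard carton, 80 x 120 x 55; bystander
There are look-alikes about, which are no part of the job. What is shaped like the rx1 but pink or yellow is not meant.

How it is judged (in metres and radians):
On the way:
1. all three levels are fully down while every receiver is still plugged in and the power is on (value of joint each of level1, level2, level3 below 0.15 rad and value of joint power below 0.3 rad and z of each of rx1, rx2, rx3 in the frame of mixer below 0.097 m and horizontal distance between rx1 and socket1 below 0.006 m and horizontal distance between rx2 and socket2 below 0.006 m and horizontal distance between rx3 and socket3 below 0.006 m), for 0.2 s.
At the end, for the whole second after the job is handed in: levels within 0.15 rad of their zero stops, trim marks within 3 mm (11 degrees) of where they were, power toggle past 0.6 rad, every receiver at rest in the tray, axis within 30 degrees of level, its middle between the walls and under 45 mm above the tray's underside (value of joint each of level1, level2, level3 below 0.15 rad and distance of each of trim1_mark, trim2_mark, trim3_mark from where it was at the start of the episode below 0.003 m and value of joint power above 0.6 rad and x of rx1 in the frame of tray between -0.108 and 0.108 m and y of rx1 in the frame of tray between -0.098 and 0.098 m and z of rx1 in the frame of tray between 0 and 0.045 m and angle between each of rx1, rx2, rx3's own z axis and vertical above 1.05 rad and not (angle between rx1's own z axis and vertical above 2.09 rad) and linear speed of each of rx1, rx2, rx3 below 0.03 m/s and x of rx2 in the frame of tray between -0.108 and 0.108 m and y of rx2 in the frame of tray between -0.098 and 0.098 m and z of rx2 in the frame of tray between 0 and 0.045 m and not (angle between rx2's own z axis and vertical above 2.09 rad) and x of rx3 in the frame of tray between -0.108 and 0.108 m and y of rx3 in the frame of tray between -0.098 and 0.098 m and z of rx3 in the frame of tray between 0 and 0.045 m and not (angle between rx3's own z axis and vertical above 2.09 rad)); the robot touches nothing.
It fails at once if an outer trim ring is dragged more than about 15 degrees (distance of any of trim1_mark, trim2_mark, trim3_mark from where it was at the start of the episode above 0.004 m).
It fails at once if a bystander on the desk is shoved more than 5 cm or knocked over (distance of any of handset, bowl, tumbler, cardbox from where it was at the start of the episode above 0.05 m or angle between any of handset, bowl, tumbler, cardbox's own z axis and vertical above 0.6 rad).
Of rx1, rx2, rx3 only 2 to 3 are there at a start; the rules pass over those that are not, and their reading is None.
At some moment in a run one of tray may be knocked a few centimetres aside while the robot is not near it.
Once in a run the grip may slacken for a moment while it holds something.
It also fails if it takes over 210 s, if anything falls off the work surface, if the arm or the gripper's body presses on something with over 40 N, if the wrist force passes 120 N, or if a joint passes its speed limit or range.

## Working session

There is one attempt and no reset: what is moved stays moved. The work goes in short steps, Python scripts to look and compute and a shell command to move; the robot and the scene stay as the last step left them, time stands still between calls to the robot, and variables do not carry over. Pictures are saved under pics/ and viewed, about 12 in all and at most 16, crops included, and the job is handed in when it is done.

```bash
ls; mkdir -p pics; cat > h.py <<'E'
import numpy as np, cv2
from rig import *
def snap(name,fn=None):
    im=get_image(name)
    if fn: cv2.imwrite('pics/'+fn,im['frame'][:,:,::-1])
    return im
def K(im):
    f=200/np.tan(np.radians(im['fov_y'])/2); return f,im['cx'],im['cy']
def ray(im,u,v):
    f,cx,cy=K(im); T=np.array(im['world_to_cam']); R=T[:3,:3];t=T[:3,3]
    d=R.T@np.array([(u-cx)/f,-(v-cy)/f,-1]); return -R.T@t,d
def onz(im,u,v,z):
    o,d=ray(im,u,v); return o+d*(z-o[2])/d[2]
def proj(im,p):
    f,cx,cy=K(im); T=np.array(im['world_to_cam']); c=T[:3,:3]@np.array(p)+T[:3,3]
    return cx+f*c[0]/-c[2], cy-f*c[1]/-c[2]
E
python3 - <<'E'
from h import *
s=observe();print(s)
for n in('top','side'):
    im=snap(n,n+'0.png');print(n,im['fov_y'],im['cx'],im['cy'],np.round(im['world_to_cam'],4).tolist(),[k for k in im])
E
```

```text
pics
{'time_s': 0.0, 'q': array([-8.29827199e+01,  2.18410966e+01,  7.43853445e+01, -1.26012024e-03,
        8.38569816e+01, -1.23354821e+01]), 'qvel': array([ 0.02008018,  0.03222536, -0.09162149,  0.01045826, -0.10603048,
        0.00937511]), 'joint_efforts': array([ 1.62820783e-03, -4.48452365e+01, -2.31279767e+01, -8.60312934e-05,
        4.68616752e-03,  2.88834130e-06]), 'position': array([ 0.18222211, -0.51864739,  0.24470728]), 'tool_rot': array([[ 3.31385467e-01, -9.43495433e-01, -1.99580692e-04],
       [-9.43494375e-01, -3.31385401e-01,  1.44242155e-03],
       [-1.42705628e-03, -2.89694280e-04, -9.99998940e-01]]), 'ft_force': array([-0.25429479,  0.33619184,  0.78227153]), 'wrist_torque': array([-0.08733864, -0.05921268, -0.03589472]), 'grip_width': 0.08533437656862874}
top 55.93928101954064 323.2650597858154 200.25791859979878 [[0.0165, -0.9999, -0.0029, 0.0717], [0.9881, 0.0158, 0.1528, -0.5288], [-0.1527, -0.0054, 0.9883, -1.1906], [0.0, 0.0, 0.0, 1.0]] ['frame', 'fov_y', 'cx', 'cy', 'world_to_cam']
side 48.48829844493769 324.49892306126594 195.4114394941296 [[-0.8546, -0.5193, 0.0053, 0.5046], [0.2818, -0.455, 0.8447, -0.1888], [-0.4363, 0.7234, 0.5352, -0.9182], [0.0, 0.0, 0.0, 1.0]] ['frame', 'fov_y', 'cx', 'cy', 'world_to_cam']
```

View pics/top0.png

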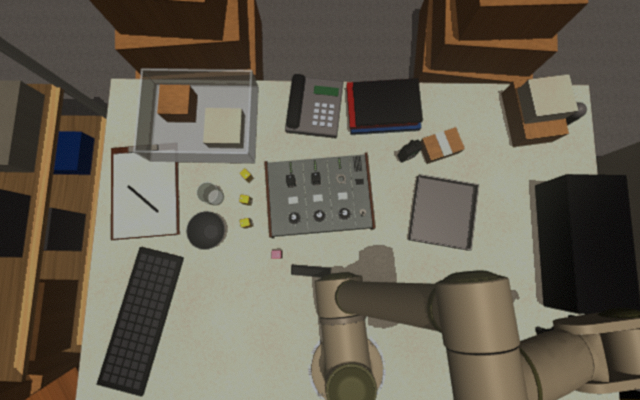

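View pics/side0.png

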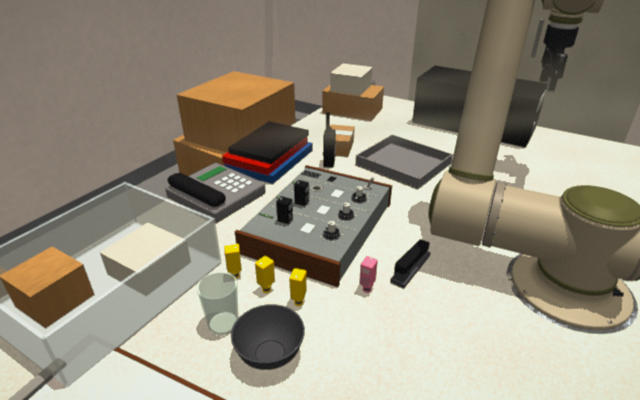

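The top view shows the mixer at about cols 265-375, rows 153-238. Receivers sit in sockets 1 and 2 (about 290,180 and 315,178) and socket 3 (340,178) is empty. The knobs are near (294,216), (319,214) and (344,212), the toggle near (362,211), and the tray near (443,212). The side view agrees: yellow and pink decoys around the mixer, the handset behind the tray. Next, the enlarged mixer.

```bash
python3 - <<'E'
from h import *
a=cv2.imread('pics/top0.png')[145:250,258:383]; b=cv2.imread('pics/side0.png')[160:285,230:400]
cv2.imwrite('pics/c1.png',cv2.resize(a,None,fx=5,fy=5,interpolation=cv2.INTER_CUBIC))
cv2.imwrite('pics/c2.png',cv2.resize(b,None,fx=4.5,fy=4.5,interpolation=cv2.INTER_CUBIC))
E
```

```text
(no output)
```

View pics/c1.png

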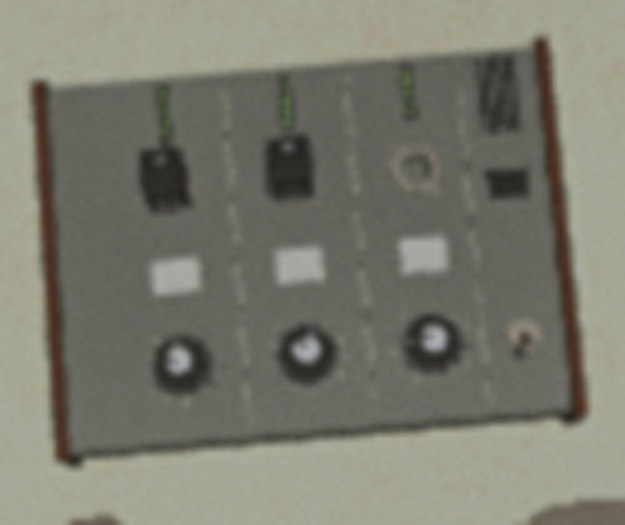

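View pics/c2.png

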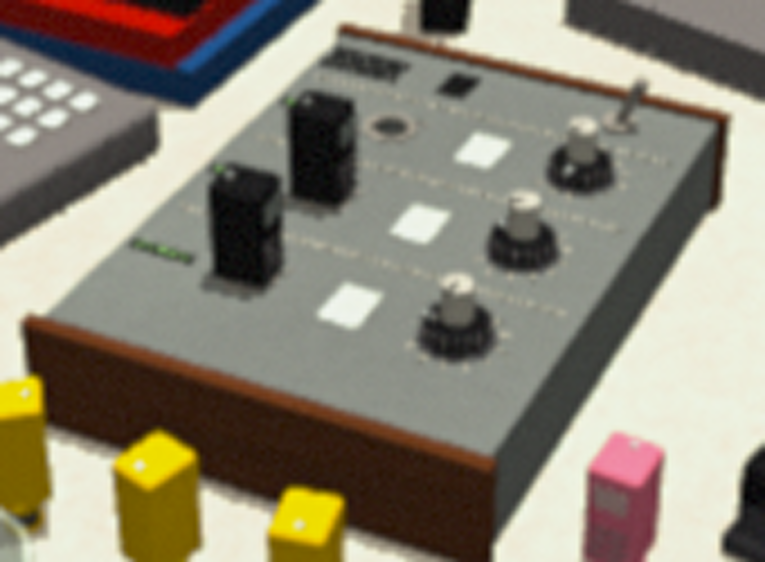

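Top crop: knob tops at about (294,217), (319,215) and (344.5,213) full-image pixels; rx tops at about (290,178) and (315.5,176); the toggle tip at (362,212.5); white panel patches. Side crop: knob tops at about (331.6,222.5), (346.7,204.3) and (359.6,188). Measuring these by masks.

```bash
cat >> h.py <<'E'
def blob(g,u,v,r,thr,inv=False):
    x0,y0=int(u-r),int(v-r); a=cv2.resize(g[y0:y0+2*r+1,x0:x0+2*r+1],None,fx=4,fy=4,interpolation=cv2.INTER_CUBIC)
    m=((a<thr) if inv else (a>thr)).astype(np.uint8)
    n,l,s,c=cv2.connectedComponentsWithStats(m)
    k=min(range(1,n),key=lambda i:np.hypot(*(c[i]-a.shape[0]/2))-0.02*s[i][4])
    return (c[k]+.5)/4-.5+[x0,y0], s[k][4]/16, (s[k][:4]/4).round(1)
def tri(ims,px):
    A=[];b=[]
    for im,(u,v) in zip(ims,px):
        o,d=ray(im,u,v); d/=np.linalg.norm(d); P=np.eye(3)-np.outer(d,d); A.append(P);b.append(P@o)
    A=np.vstack(A);b=np.hstack(b); x=np.linalg.lstsq(A,b,rcond=None)[0]
    return x,np.linalg.norm(A@x-b)
E
python3 - <<'E'
from h import *
t=snap('top');s=snap('side')
gt=cv2.cvtColor(t['frame'],cv2.COLOR_RGB2GRAY); gs=cv2.cvtColor(s['frame'],cv2.COLOR_RGB2GRAY)
print('cam',ray(t,0,0)[0],ray(s,0,0)[0])
for (u,v),(us,vs) in zip([(293.6,217),(319.2,215),(344.6,213)],[(331.6,222.5),(346.7,204.3),(359.6,188)]):
    p,a,bb=blob(gt,u,v,6,125)
    print('knob top',p,a,bb,onz(t,*p,.0925),'side',onz(s,us,vs,.0925),'tri',tri([t,s],[p,(us,vs)]))
# panel corners of cheeks (top ends z .064)
for u,v in [(40,83),(63,458),(540,40),(578,415)]:
    print('cheek',onz(t,u/5+258,v/5+145,.064))
# panel front / patches
print('sock3',onz(t,415/5+258,168/5+145,.06),'side',onz(s,390/4.5+230,126/4.5+160,.06))
print('rx1 top',onz(t,162/5+258,163/5+145,.119),'rx2',onz(t,289/5+258,152/5+145,.119))
print('tip tri',tri([t,s],[(519/5+258,342/5+145),(641/4.5+230,86/4.5+160)]))
# tray
hsv=cv2.cvtColor(t['frame'],cv2.COLOR_RGB2HSV)
m=(gt<150).astype(np.uint8); m[:, :400]=0; m[:,490:]=0; m[:168]=0; m[260:]=0
c=max(cv2.findContours(m,0,2)[0],key=cv2.contourArea); r=cv2.minAreaRect(c); print(r)
print([onz(t,u,v,.035).round(3) for u,v in cv2.boxPoints(r)])
E
```

```text
cam [0.33953462 0.07362692 1.25764734] [0.08387249 0.84032704 0.64816179]
knob top [293.46959459 216.55630631] 13.875 [5.2 3.8 3.8 4.8] [0.4667998  0.17179711 0.0925    ] side [0.46787311 0.17357816 0.0925    ] tri (array([0.46768149, 0.17223335, 0.09155563]), np.float64(0.0012002778639922421))
knob top [319.01354167 214.553125  ] 15.0 [4.  3.8 4.8 4.5] [0.47434948 0.09246886 0.0925    ] side [0.47446011 0.09497516 0.0925    ] tri (array([0.47503731, 0.09271049, 0.09091095]), np.float64(0.000770512158725547))
knob top [344.55263158 212.29714912] 14.25 [5.  3.5 4.  4.5] [0.48270095 0.01306365 0.0925    ] side [0.48238177 0.0164492  0.0925    ] tri (array([0.48343034, 0.0131404 , 0.0903506 ]), np.float64(0.0007068353639134567))
cheek [0.64849508 0.26890848 0.064     ]
cheek [0.40507808 0.24467982 0.064     ]
cheek [ 0.68253246 -0.05698257  0.064     ]
cheek [ 0.43757163 -0.08085397  0.064     ]
sock3 [0.596649   0.02376803 0.06      ] side [0.59850116 0.02578274 0.06      ]
rx1 top [0.5846573  0.18250205 0.119     ] rx2 [0.59284532 0.10418894 0.119     ]
tip tri (array([ 0.47855725, -0.04158907,  0.08997629]), np.float64(0.0028030017516035184))
((442.88214111328125, 211.88427734375), (67.00700378417969, 69.98068237304688), 7.594643592834473)
[array([ 0.396, -0.186,  0.035]), array([ 0.626, -0.22 ,  0.035]), array([ 0.599, -0.439,  0.035]), array([ 0.371, -0.399,  0.035])]
```

Layout: mixer centre is about (0.5455, 0.095), yaw 5.75°. Sizes check out: knob spacing measured 79.7 mm against 80, triangulated knob tops at 0.091 against 0.0925, toggle tip at 0.090. Moving over knob 1.

```bash
python3 -m crank '[0,0,0,0.0178,0.0432,0,45, 0,0,0,0.0178,0.0432,0,45, 0,0,0,0.0178,0.0432,0,45, 0,0,0,0.0178,0.0432,0,45, 0,0,0,0.0178,0.0432,0,45, 0,0,0,0.0178,0.0432,0,45, 0,0,0,0.0178,0.0432,0,45, 0,0,0,0.0178,0.0432,0,45, 0,0,0,0.0178,0.0432,0,45, 0,0,0,0.0178,0.0432,0,45, 0,0,0,0.0178,0.0432,0,45, 0,0,0,0.0178,0.0432,0,45, 0,0,0,0.0178,0.0432,0,45, 0,0,0,0.0178,0.0432,0,45, 0,0,0,0.0178,0.0432,0,45, 0,0,0,0.0178,0.0432,0,45, 0,0,0,0,0,0,45]' 20
python3 -c "
from h import *
print(observe()['q'].round(1))"
```

```text
time_s: 1.9
position: [0.4679, 0.1763, 0.2447]
tool_rot: [[0.336, -0.942, -0.0], [-0.942, -0.336, 0.001], [-0.001, -0.0, -1.0]]
ft_force: [0.4, 0.0, -0.2]
grip_width: 0.0383
[ 7.  16.8 82.1  0.1 81.1 77.4]
```

```bash
python3 -m crank '[0,0,0,0,0,-0.03,45, 0,0,0,0,0,-0.03,45, 0,0,0,0,0,-0.03,45, 0,0,0,0,0,-0.03,45, 0,0,0,0,0,0,45, 0,0,0,0,0,0,45]'
python3 - <<'E'
from h import *
im=snap('side')['frame'][130:270,260:420]; im2=snap('top')['frame'][160:260,230:390]
cv2.imwrite('pics/k1.png',cv2.vconcat([cv2.resize(im,(640,560)),])[:,:,::-1])
E
```

```text
time_s: 2.5
position: [0.4673, 0.172, 0.126]
tool_rot: [[0.331, -0.944, -0.0], [-0.944, -0.331, -0.0], [0.0, 0.0, -1.0]]
ft_force: [0.3, 0.4, 0.6]
grip_width: 0.0384
```

View pics/k1.png

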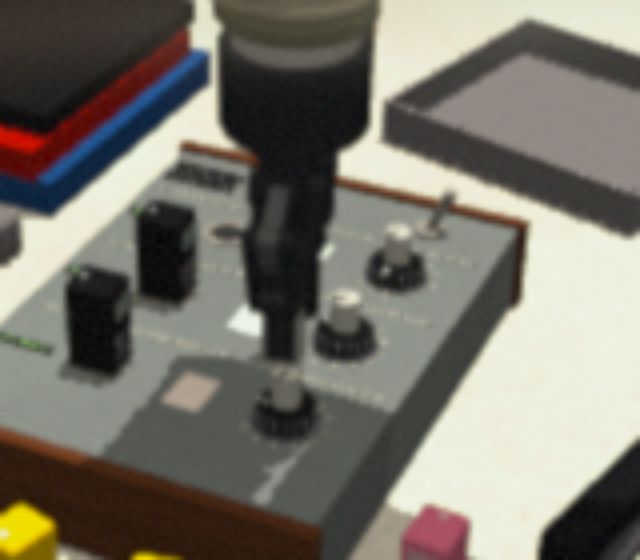

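The fingers hang centred over knob 1 (crop 288,395), clear of everything. Going down to tips at 0.080 and closing.

```bash
python3 -m crank '[0,0,0,0,0,-0.016,45, 0,0,0,0,0,-0.016,45, 0,0,0,0,0,0,45, 0,0,0,0,0,0,10, 0,0,0,0,0,0,10, 0,0,0,0,0,0,10, 0,0,0,0,0,0,10, 0,0,0,0,0,0,10]' 20
python3 -c "
from h import *
s=observe();print(s['wrist_torque'],s['ft_force'],s['grip_width'])"
```

```text
time_s: 3.4
position: [0.4671, 0.1739, 0.0948]
tool_rot: [[0.331, -0.944, 0.002], [-0.944, -0.331, 0.003], [-0.003, -0.003, -1.0]]
ft_force: [-3.2, 9.9, 4.0]
grip_width: 0.0145
[1.76147774 0.44631017 0.07329   ] [-3.23674047  9.93357174  3.99586643] 0.01448165050764859
```

Gripped at 14.5 mm. The 10 N along the jaws means the knob lies about 2 mm further along +y, so I'll shift to relieve it and then turn 1.5 rad.

```bash
python3 -m crank '[0,0,0,-0.0007,0.002,0,10, 0,0,0,0,0,0,10, 0,0,0.15,0,0,0,10, 0,0,0.15,0,0,0,10, 0,0,0.15,0,0,0,10, 0,0,0.15,0,0,0,10, 0,0,0.15,0,0,0,10, 0,0,0,0,0,0,10]'
python3 -c "
from h import *
s=observe();print(s['wrist_torque'],s['ft_force'],s['grip_width'],s['q'].round(1))"
```

```text
time_s: 4.2
position: [0.4674, 0.1739, 0.0948]
tool_rot: [[0.888, -0.461, 0.003], [-0.461, -0.888, -0.001], [0.003, -0.001, -1.0]]
ft_force: [-0.3, -2.1, 6.8]
grip_width: 0.0149
[-0.47408574  0.03531861  0.00788001] [-0.28896472 -2.09659221  6.81556521] 0.014901923653551136 [ 6.8 26.5 95.2 -0.1 58.  34.3]
```

```bash
python3 -m crank '[0,0,0.15,0,0,0,10, 0,0,0.15,0,0,0,10, 0,0,0.15,0,0,0,10, 0,0,0.15,0,0,0,10, 0,0,0.15,0,0,0,10, 0,0,0.15,0,0,0,10, 0,0,0,0,0,0,10]'
python3 -c "
from h import *
s=observe();print(s['wrist_torque'],s['ft_force'],s['grip_width'],s['q'].round(1))"
```

```text
time_s: 4.9
position: [0.4679, 0.1739, 0.0948]
tool_rot: [[0.913, 0.409, 0.004], [0.409, -0.913, -0.0], [0.004, 0.002, -1.0]]
ft_force: [2.7, -2.8, 6.4]
grip_width: 0.0145
[-0.42745861 -0.28739852  0.01628688] [ 2.71652757 -2.84468379  6.39276615] 0.014496373395269756 [  6.8  26.6  95.2  -0.1  58.  -17.3]
```

```bash
python3 -m crank '[0,0,0.15,0,0,0,10, 0,0,0.15,0,0,0,10, 0,0,0.15,0,0,0,10, 0,0,0.15,0,0,0,10, 0,0,0.15,0,0,0,10, 0,0,0,0,0,0,10]'
python3 -c "
from h import *
s=observe();print(s['wrist_torque'],s['ft_force'],s['grip_width'],s['q'].round(1))"
```

```text
time_s: 5.5
position: [0.4674, 0.1745, 0.0945]
tool_rot: [[0.392, 0.92, 0.003], [0.92, -0.392, 0.001], [0.002, 0.003, -1.0]]
ft_force: [2.6, 0.9, 5.6]
grip_width: 0.0146
[ 0.25702167 -0.28455157  0.05391502] [2.59071606 0.87017923 5.64293814] 0.014629069723022588 [  6.8  26.6  95.2   0.   58.  -60.1]
```

```bash
python3 -m crank '[0,0,0.15,0,0,0,10, 0,0,0.15,0,0,0,10, 0,0,0.15,0,0,0,10]'
python3 -c "
from h import *
s=observe();print(s['wrist_torque'],s['ft_force'],s['grip_width'],s['q'].round(1))"
```

```text
time_s: 5.8
position: [0.4668, 0.1744, 0.0941]
tool_rot: [[-0.047, 0.999, 0.002], [0.999, 0.047, 0.0], [0.0, 0.002, -1.0]]
ft_force: [-0.9, 0.3, 7.5]
grip_width: 0.0144
[ 0.01227449  0.1589774  -0.10612083] [-0.94531605  0.2894456   7.53841623] 0.014415076005197485 [  6.8  26.6  95.3   0.   58.  -85.9]
```

```bash
python3 -m crank '[0,0,0.15,0,0,0,10, 0,0,0.15,0,0,0,10, 0,0,0.15,0,0,0,10]'
python3 -c "
from h import *
s=observe();print(s['wrist_torque'],s['ft_force'],s['grip_width'],s['q'].round(1))"
```

```text
time_s: 6.1
position: [0.4663, 0.1738, 0.0938]
tool_rot: [[-0.477, 0.879, -0.0], [0.879, 0.477, -0.001], [-0.001, -0.001, -1.0]]
ft_force: [-8.5, -9.3, 5.4]
grip_width: 0.0146
[-1.55718561  1.6514526  -0.13841907] [-8.50803341 -9.34864853  5.43163683] 0.01462704306095017 [ 6.800e+00  2.660e+01  9.530e+01 -1.000e-01  5.810e+01 -1.117e+02]
```

Torque went to −0.14 N m after 3.3 rad, so the knob is at the stop and slipping in the pads. Releasing, rising, and unwinding on the way to knob 2.

```bash
python3 -m crank '[0,0,0,0,0,0,45, 0,0,0,0,0,0,45, 0,0,0,0,0,0,45, 0,0,0,0,0,0.03,45, 0,0,0,0,0,0.03,45, 0,0,0,0,0,0,45]'
python3 -m crank '[0,0,-0.15,0.00044,-0.004,0,45, 0,0,-0.15,0.00044,-0.004,0,45, 0,0,-0.15,0.00044,-0.004,0,45, 0,0,-0.15,0.00044,-0.004,0,45, 0,0,-0.15,0.00044,-0.004,0,45, 0,0,-0.15,0.00044,-0.004,0,45, 0,0,-0.15,0.00044,-0.004,0,45, 0,0,-0.15,0.00044,-0.004,0,45, 0,0,-0.15,0.00044,-0.004,0,45, 0,0,-0.15,0.00044,-0.004,0,45, 0,0,-0.15,0.00044,-0.004,0,45, 0,0,-0.15,0.00044,-0.004,0,45, 0,0,-0.15,0.00044,-0.004,0,45, 0,0,-0.15,0.00044,-0.004,0,45, 0,0,-0.15,0.00044,-0.004,0,45, 0,0,-0.15,0.00044,-0.004,0,45, 0,0,-0.15,0.00044,-0.004,0,45, 0,0,-0.15,0.00044,-0.004,0,45, 0,0,-0.15,0.00044,-0.004,0,45, 0,0,-0.15,0.00044,-0.004,0,45]'
python3 -m crank '[0,0,-0.15,0,0,0,45, 0,0,-0.15,0,0,0,45, 0,0,0,0,0,0,45, 0,0,0,0,0,0,45]'
python3 - <<'E'
from h import *
s=snap('side','k1after.png')
a=cv2.imread('pics/side0.png')[205:245,315:350]; b=cv2.imread('pics/k1after.png')[205:245,315:350]
cv2.imwrite('pics/cmp1.png',cv2.resize(np.hstack([a,b]),None,fx=11,fy=11,interpolation=cv2.INTER_CUBIC))
E
```

```text
time_s: 6.7
position: [0.4679, 0.1746, 0.1566]
tool_rot: [[-0.474, 0.881, 0.007], [0.881, 0.474, 0.001], [-0.002, 0.006, -1.0]]
ft_force: [1.0, 1.2, -0.9]
grip_width: 0.0385
time_s: 8.7
position: [0.4749, 0.0942, 0.1527]
tool_rot: [[0.589, -0.808, -0.001], [-0.808, -0.589, 0.0], [-0.001, 0.001, -1.0]]
ft_force: [0.1, 0.5, -0.2]
grip_width: 0.0384
time_s: 9.1
position: [0.475, 0.0943, 0.1529]
tool_rot: [[0.334, -0.943, -0.001], [-0.943, -0.334, 0.0], [-0.0, 0.001, -1.0]]
ft_force: [-0.3, -0.0, -0.8]
grip_width: 0.0385
```

View pics/cmp1.png

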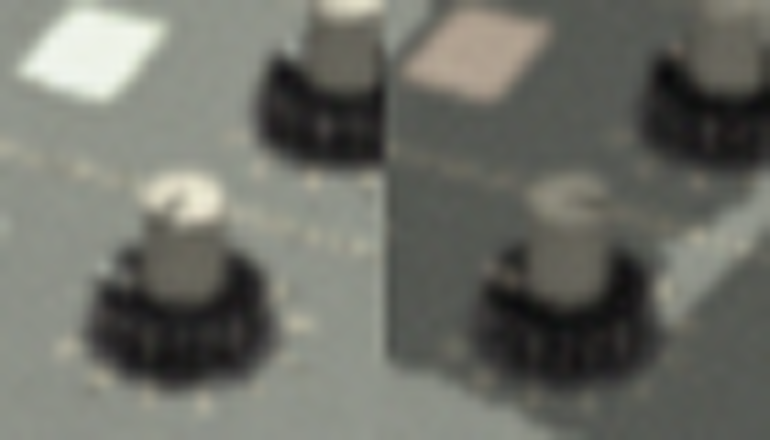

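The ring mark (110,270 against 495−385=110,270) is unchanged and the inner knob's pointer has moved. Now knob 2.

```bash
python3 -m crank '[0,0,0,0,0,-0.02,45, 0,0,0,0,0,-0.02,45, 0,0,0,0,0,-0.018,45, 0,0,0,0,0,0,45, 0,0,0,0,0,0,10, 0,0,0,0,0,0,10, 0,0,0,0,0,0,10, 0,0,0,0,0,0,10, 0,0,0,0,0,0,10]' 20
python3 -c "
from h import *
s=observe();print(s['wrist_torque'],s['ft_force'],s['grip_width'])"
```

```text
time_s: 10.05
position: [0.4755, 0.0946, 0.0961]
tool_rot: [[0.332, -0.943, 0.002], [-0.943, -0.332, 0.001], [0.0, -0.002, -1.0]]
ft_force: [-1.4, 5.2, 6.1]
grip_width: 0.0143
[0.67186189 0.20970013 0.05456266] [-1.41483322  5.17441348  6.13523186] 0.014262160076536246
```

```bash
python3 -m crank '[0,0,0,-0.0003,0.001,0,10, 0,0,0.15,0,0,0,10, 0,0,0.15,0,0,0,10, 0,0,0.15,0,0,0,10, 0,0,0.15,0,0,0,10, 0,0,0.15,0,0,0,10, 0,0,0.15,0,0,0,10, 0,0,0.15,0,0,0,10, 0,0,0.15,0,0,0,10, 0,0,0.15,0,0,0,10, 0,0,0.15,0,0,0,10, 0,0,0,0,0,0,10]'
python3 -c "
from h import *
s=observe();print(s['wrist_torque'],s['ft_force'],s['grip_width'])"
```

```text
time_s: 11.25
position: [0.4759, 0.0945, 0.0961]
tool_rot: [[0.964, 0.265, 0.003], [0.265, -0.964, -0.001], [0.003, 0.002, -1.0]]
ft_force: [1.3, -4.7, 5.4]
grip_width: 0.0146
[-0.67344503 -0.31789763  0.00611164] [ 1.33296716 -4.70485364  5.42512162] 0.014551478153641963
```

```bash
python3 -m crank '[0,0,0.15,0,0,0,10, 0,0,0.15,0,0,0,10, 0,0,0.15,0,0,0,10, 0,0,0.15,0,0,0,10, 0,0,0.15,0,0,0,10, 0,0,0.15,0,0,0,10, 0,0,0.15,0,0,0,10, 0,0,0.15,0,0,0,10]'
python3 -c "
from h import *
s=observe();print(s['wrist_torque'],s['ft_force'],s['grip_width'])"
```

```text
time_s: 12.05
position: [0.4751, 0.095, 0.096]
tool_rot: [[0.102, 0.995, 0.001], [0.995, -0.102, -0.001], [-0.001, 0.001, -1.0]]
ft_force: [-0.6, -1.9, 9.1]
grip_width: 0.0149
[-0.45436415  0.11639047 -0.26203686] [-0.64322466 -1.94054999  9.09588702] 0.014877300563769041
```

```bash
python3 -m crank '[0,0,0.15,0,0,0,10, 0,0,0.15,0,0,0,10, 0,0,0.15,0,0,0,10, 0,0,0.15,0,0,0,10]'
python3 -c "
from h import *
s=observe();print(s['wrist_torque'],s['ft_force'],s['grip_width'],s['q'].round())"
```

```text
time_s: 12.45
position: [0.4748, 0.0945, 0.0954]
tool_rot: [[-0.478, 0.879, -0.0], [0.879, 0.478, -0.002], [-0.001, -0.001, -1.0]]
ft_force: [-1.4, -7.4, 2.2]
grip_width: 0.0145
[-1.10984303  0.06695656 -0.28305999] [-1.35662337 -7.37991266  2.24782933] 0.01447280405816703 [  -3.   25.   97.   -0.   57. -121.]
```

```bash
python3 -m crank '[0,0,0,0,0,0,45, 0,0,0,0,0,0,45, 0,0,0,0,0,0,45, 0,0,0,0,0,0.03,45, 0,0,0,0,0,0.03,45, 0,0,0,0,0,0,45]'
python3 -m crank '[0,0,-0.15,0.00042,-0.004,0,45, 0,0,-0.15,0.00042,-0.004,0,45, 0,0,-0.15,0.00042,-0.004,0,45, 0,0,-0.15,0.00042,-0.004,0,45, 0,0,-0.15,0.00042,-0.004,0,45, 0,0,-0.15,0.00042,-0.004,0,45, 0,0,-0.15,0.00042,-0.004,0,45, 0,0,-0.15,0.00042,-0.004,0,45, 0,0,-0.15,0.00042,-0.004,0,45, 0,0,-0.15,0.00042,-0.004,0,45, 0,0,-0.15,0.00042,-0.004,0,45, 0,0,-0.15,0.00042,-0.004,0,45, 0,0,-0.15,0.00042,-0.004,0,45, 0,0,-0.15,0.00042,-0.004,0,45, 0,0,-0.15,0.00042,-0.004,0,45, 0,0,-0.15,0.00042,-0.004,0,45, 0,0,-0.15,0.00042,-0.004,0,45, 0,0,-0.15,0.00042,-0.004,0,45, 0,0,-0.15,0.00042,-0.004,0,45, 0,0,-0.15,0.00042,-0.004,0,45]'
python3 -m crank '[0,0,-0.15,0,0,0,45, 0,0,-0.15,0,0,0,45, 0,0,0,0,0,0,45, 0,0,0,0,0,0,45]'
python3 - <<'E'
from h import *
s=snap('side');print(observe()['position'])
b=s['frame'][:,:,::-1]
cv2.imwrite('pics/side_k2.png',b)
E
```

```text
time_s: 13.05
position: [0.4764, 0.0954, 0.1585]
tool_rot: [[-0.474, 0.881, 0.007], [0.881, 0.474, -0.0], [-0.003, 0.006, -1.0]]
ft_force: [-0.2, 0.1, -0.2]
grip_width: 0.0386
time_s: 15.05
position: [0.483, 0.0153, 0.1546]
tool_rot: [[0.589, -0.808, -0.001], [-0.808, -0.589, 0.0], [-0.001, 0.001, -1.0]]
ft_force: [-0.2, 0.5, 0.0]
grip_width: 0.0384
time_s: 15.45
position: [0.4831, 0.0154, 0.1549]
tool_rot: [[0.334, -0.942, -0.001], [-0.942, -0.334, 0.0], [-0.0, 0.001, -1.0]]
ft_force: [0.1, -0.2, -0.3]
grip_width: 0.0385
[0.48314702 0.01538802 0.15501113]
```

```bash
python3 -m crank '[0,0,0,0,0,-0.02,45, 0,0,0,0,0,-0.02,45, 0,0,0,0,0,-0.02,45, 0,0,0,0,0,0,45, 0,0,0,0,0,0,10, 0,0,0,0,0,0,10, 0,0,0,0,0,0,10, 0,0,0,0,0,0,10, 0,0,0,0,0,0,10]' 20
python3 -c "
from h import *
s=observe();print(s['wrist_torque'],s['ft_force'],s['grip_width'])"
```

```text
time_s: 16.4
position: [0.4838, 0.0152, 0.0961]
tool_rot: [[0.332, -0.943, 0.002], [-0.943, -0.332, -0.0], [0.001, -0.002, -1.0]]
ft_force: [-0.2, -0.5, 6.3]
grip_width: 0.0147
[-0.06959844  0.08689738  0.0251898 ] [-0.24300916 -0.4533622   6.30088163] 0.014670707528215825
```

```bash
python3 -m crank '[0,0,0.15,0,0,0,10, 0,0,0.15,0,0,0,10, 0,0,0.15,0,0,0,10, 0,0,0.15,0,0,0,10, 0,0,0.15,0,0,0,10, 0,0,0.15,0,0,0,10, 0,0,0.15,0,0,0,10, 0,0,0.15,0,0,0,10, 0,0,0.15,0,0,0,10, 0,0,0.15,0,0,0,10, 0,0,0,0,0,0,10]'
python3 -c "
from h import *
s=observe();print(s['wrist_torque'],s['ft_force'],s['grip_width'])"
```

```text
time_s: 17.5
position: [0.4841, 0.015, 0.0962]
tool_rot: [[0.963, 0.268, 0.003], [0.268, -0.963, -0.001], [0.002, 0.001, -1.0]]
ft_force: [0.1, -0.9, 5.1]
grip_width: 0.0147
[-0.24314927 -0.14694479  0.07039644] [ 0.13265111 -0.88571949  5.0925814 ] 0.014677138007422316
```

```bash
python3 -m crank '[0,0,0.15,0,0,0,10, 0,0,0.15,0,0,0,10, 0,0,0.15,0,0,0,10, 0,0,0.15,0,0,0,10, 0,0,0.15,0,0,0,10, 0,0,0.15,0,0,0,10, 0,0,0.15,0,0,0,10, 0,0,0.15,0,0,0,10]'
python3 -c "
from h import *
s=observe();print(s['wrist_torque'],s['ft_force'],s['grip_width'])"
```

```text
time_s: 18.3
position: [0.4841, 0.0152, 0.0958]
tool_rot: [[0.098, 0.995, 0.003], [0.995, -0.098, -0.0], [0.0, 0.003, -1.0]]
ft_force: [1.6, 0.5, -0.5]
grip_width: 0.0148
[ 0.22402846 -0.21911348 -0.23660448] [ 1.63348631  0.5048489  -0.54949592] 0.014819566047560346
```

```bash
python3 -m crank '[0,0,0.15,0,0,0,10, 0,0,0.15,0,0,0,10, 0,0,0.15,0,0,0,10, 0,0,0.15,0,0,0,10]'
python3 -c "
from h import *
s=observe();print(s['wrist_torque'],s['ft_force'],s['grip_width'],s['q'].round())"
```

```text
time_s: 18.7
position: [0.4837, 0.0152, 0.0956]
tool_rot: [[-0.481, 0.877, 0.001], [0.877, 0.481, -0.0], [-0.001, 0.001, -1.0]]
ft_force: [0.7, -1.6, 0.5]
grip_width: 0.0147
[-0.39635198  0.04098406 -0.16673063] [ 0.65944148 -1.64819975  0.51853121] 0.014677305364049976 [ -12.   25.   97.    0.   57. -131.]
```

All three knobs are against their stops. Releasing, moving clear of the knobs, and looking before any unplugging.

```bash
python3 -m crank '[0,0,0,0,0,0,60, 0,0,0,0,0,0,60, 0,0,0,0,0,0,60, 0,0,0,0,0,0.03,60, 0,0,0,0,0,0.03,60, 0,0,0,0,0,0.04,60, 0,0,0,0,0,0.04,60, 0,0,0,0,0,0,60]'
python3 -m crank '[0,0,-0.15,-0.002,-0.01,0,60, 0,0,-0.15,-0.002,-0.01,0,60, 0,0,-0.15,-0.002,-0.01,0,60, 0,0,-0.15,-0.002,-0.01,0,60, 0,0,-0.15,-0.002,-0.01,0,60, 0,0,-0.15,-0.002,-0.01,0,60, 0,0,-0.15,-0.002,-0.01,0,60, 0,0,-0.15,-0.002,-0.01,0,60, 0,0,-0.15,-0.002,-0.01,0,60, 0,0,-0.15,-0.002,-0.01,0,60, 0,0,0,0,0,0,60]'
python3 - <<'E'
from h import *
t=snap('top','top1.png'); s=snap('side','side1.png')
def c(f): return cv2.resize(cv2.imread(f)[160:250,265:395],None,fx=6,fy=6,interpolation=cv2.INTER_CUBIC)
a=c('pics/side0.png')[:, :]; b=c('pics/side1.png')
cv2.imwrite('pics/cmp2.png',cv2.resize(np.vstack([a,b]),None,fx=.55,fy=.55))
print('handset base?',onz(t,404,157,.05),onz(s,330,163,0.0),'bodytop',onz(t,408,148,.105),'s',onz(s,330,127,.105), onz(s,329,114,.175))
print(observe()['q'].round(1),observe()['tool_rot'].round(3).tolist())
E
```

```text
time_s: 19.5
position: [0.4849, 0.0151, 0.2401]
tool_rot: [[-0.474, 0.88, 0.009], [0.88, 0.474, -0.002], [-0.006, 0.007, -1.0]]
ft_force: [0.4, -0.7, -0.1]
grip_width: 0.0515
time_s: 20.6
position: [0.463, -0.0853, 0.2346]
tool_rot: [[0.846, 0.534, -0.001], [0.534, -0.846, 0.0], [-0.001, -0.001, -1.0]]
ft_force: [-0.2, -0.5, 0.3]
grip_width: 0.0512
handset base? [ 0.67489099 -0.18388802  0.05      ] [ 0.6947432 -0.2041742  0.       ] bodytop [ 0.68914898 -0.18527683  0.105     ] s [ 0.71296971 -0.23242253  0.105     ] [ 0.68016825 -0.17002182  0.175     ]
[-24.8  14.4  87.3   0.   78.3 -57.4] [[0.842, 0.539, -0.001], [0.539, -0.842, 0.001], [-0.0, -0.001, -1.0]]
```

View pics/cmp2.png

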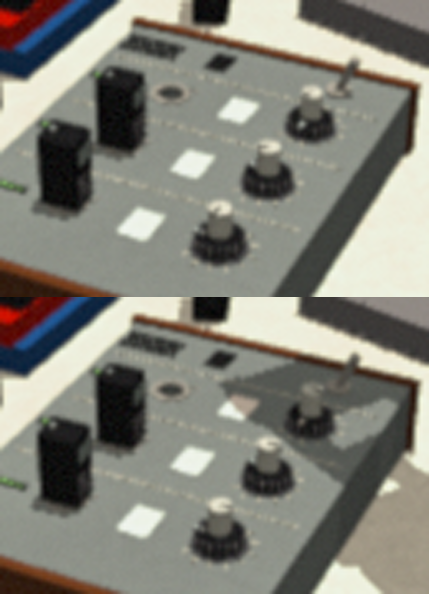

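The ring marks look unchanged on all three. The handset is at about (0.69, −0.19), and the receivers are seated. Going to rx2 with the jaws along mixer y.

```bash
python3 -m crank '[0,0,0.1385,0.01585,0.02401,0,60, 0,0,0.1385,0.01585,0.02401,0,60, 0,0,0.1385,0.01585,0.02401,0,60, 0,0,0.1385,0.01585,0.02401,0,60, 0,0,0.1385,0.01585,0.02401,0,60, 0,0,0.1385,0.01585,0.02401,0,60, 0,0,0.1385,0.01585,0.02401,0,60, 0,0,0.1385,0.01585,0.02401,0,60, 0,0,0,0,0,-0.03,60, 0,0,0,0,0,-0.03,60, 0,0,0,0,0,-0.02,60, 0,0,0,0,0,0,60, 0,0,0,0,0,0,60]' 60
python3 - <<'E'
from h import *
s=snap('side'); t=snap('top')
a=cv2.resize(s['frame'][120:250,250:370],(480,520)); b=cv2.resize(t['frame'][140:240,260:345],(442,520))
cv2.imwrite('pics/g2.png',np.hstack([a,b])[:,:,::-1][:, :800])
E
```

```text
time_s: 22.0
position: [0.5902, 0.1078, 0.1558]
tool_rot: [[-0.106, 0.994, 0.0], [0.994, 0.106, 0.0], [0.0, 0.0, -1.0]]
ft_force: [0.5, -0.1, 0.3]
grip_width: 0.0513
```

View pics/g2.png

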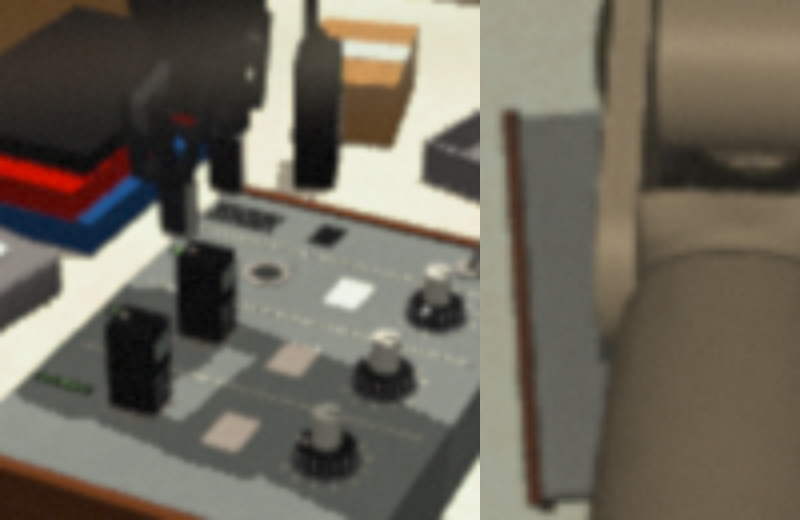

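The near finger (178,225) and far finger (228,185) straddle rx2's top (207,255). Descending and closing.

```bash
python3 -m crank '[0,0,0,0,0,-0.02,60, 0,0,0,0,0,-0.02,60, 0,0,0,0,0,-0.016,60, 0,0,0,0,0,0,60, 0,0,0,0,0,0,10, 0,0,0,0,0,0,10, 0,0,0,0,0,0,10, 0,0,0,0,0,0,10, 0,0,0,0,0,0,10, 0,0,0,0,0,0,10]' 60
```

```text
time_s: 23.1
position: [0.5908, 0.1074, 0.101]
tool_rot: [[-0.104, 0.995, 0.003], [0.995, 0.104, 0.0], [-0.0, 0.003, -1.0]]
ft_force: [-0.5, 0.7, 6.7]
grip_width: 0.0254
```

Gripped at 25.4 mm and centred (side force under 1 N). Pulling straight up.

```bash
python3 -m crank '[0,0,0,0,0,0.003,10, 0,0,0,0,0,0.003,10, 0,0,0,0,0,0.003,10, 0,0,0,0,0,0.005,10, 0,0,0,0,0,0.005,10, 0,0,0,0,0,0.005,10, 0,0,0,0,0,0.005,10, 0,0,0,0,0,0.01,10, 0,0,0,0,0,0.01,10, 0,0,0,0,0,0.01,10, 0,0,0,0,0,0,10]'
python3 - <<'E'
from h import *
s=snap('side','p2.png'); im=s['frame'];print(observe()['ft_force'],observe()['q'].round(1))
t=snap('top')
gt=cv2.cvtColor(t['frame'],cv2.COLOR_RGB2GRAY)
m=(gt<150).astype(np.uint8); m[:, :400]=0; m[:,490:]=0; m[:168]=0; m[260:]=0
c=max(cv2.findContours(m,0,2)[0],key=cv2.contourArea); r=cv2.minAreaRect(c); print(r)
cv2.imwrite('pics/pull2.png',cv2.resize(im[100:270,240:480],(768,544))[:,:,::-1])
E
```

```text
time_s: 24.2
position: [0.5907, 0.1074, 0.1602]
tool_rot: [[-0.104, 0.995, 0.003], [0.995, 0.104, -0.0], [-0.0, 0.003, -1.0]]
ft_force: [-0.1, 0.4, -0.2]
grip_width: 0.0251
[-0.05894733  0.08861059 -0.67511276] [ -1.   30.8  73.9  -0.   75.2 -97. ]
((442.969970703125, 211.7100067138672), (67.45799255371094, 69.86215209960938), 8.130102157592773)
```

View pics/pull2.png

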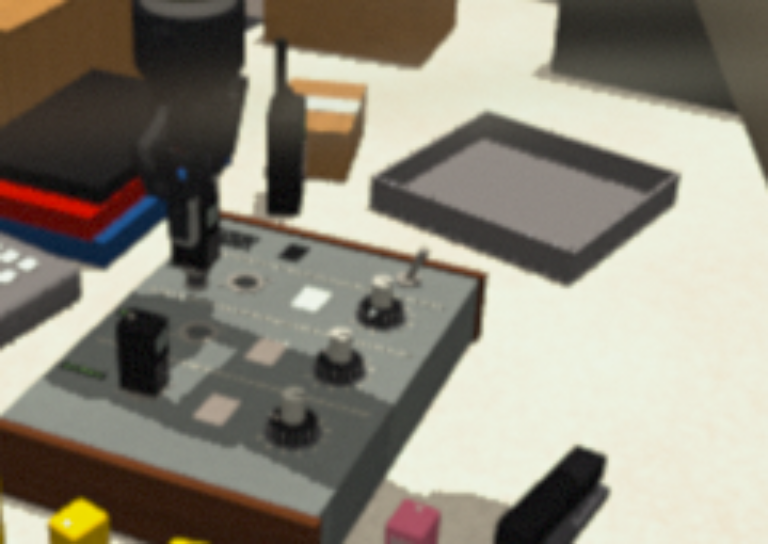

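rx2 hangs from the gripper, plug clear. Tray unmoved, centre about (0.498, −0.311). Carrying it across.

```bash
python3 -m crank '[0,0,0,0,0,0.03,10, 0,0,-0.0683,-0.0102,-0.0377,0,10, 0,0,-0.0683,-0.0102,-0.0377,0,10, 0,0,-0.0683,-0.0102,-0.0377,0,10, 0,0,-0.0683,-0.0102,-0.0377,0,10, 0,0,-0.0683,-0.0102,-0.0377,0,10, 0,0,-0.0683,-0.0102,-0.0377,0,10, 0,0,-0.0683,-0.0102,-0.0377,0,10, 0,0,-0.0683,-0.0102,-0.0377,0,10, 0,0,-0.0683,-0.0102,-0.0377,0,10, 0,0,-0.0683,-0.0102,-0.0377,0,10, 0,0,-0.0683,-0.0102,-0.0377,0,10, 0,0,-0.0683,-0.0102,-0.0377,0,10, 0,0,0,0,0,0,10, 0,0,0,0,0,0,10]'
python3 - <<'E'
from h import *
print(observe()['q'].round(1))
s=snap('side','s3.png')
P=[onz(s,240+a/3.2,100+b/3.2,.035).round(4) for a,b in [(372,180),(488,113),(680,180)]];print(P,(P[0]+P[2])/2)
E
```

```text
time_s: 25.8
position: [0.4672, -0.3452, 0.1876]
tool_rot: [[0.657, 0.754, -0.001], [0.754, -0.657, 0.001], [0.0, -0.002, -1.0]]
ft_force: [0.5, 0.8, -1.1]
grip_width: 0.0253
[-48.1  27.5  74.7   0.   77.8 -97.1]
[array([ 0.6167, -0.2261,  0.035 ]), array([ 0.5853, -0.4215,  0.035 ]), array([ 0.3707, -0.3791,  0.035 ])] [ 0.4937 -0.3026  0.035 ]
```

```bash
python3 -m crank '[0.095,0.109,0,0,0,0,10, 0.095,0.109,0,0,0,0,10, 0.095,0.109,0,0,0,0,10, 0.095,0.109,0,0,0,0,10, 0.095,0.109,0,0,0,0,10, 0.095,0.109,0,0,0,0,10, 0,0,0,0,0,-0.03,10, 0,0,0,0,0,-0.03,10, 0,0,0,0,0,-0.03,10, 0,0,0,0,0,0,10, 0,0,0,0,0,0,10]'
python3 - <<'E'
from h import *
print(observe()['q'].round(1))
s=snap('side'); cv2.imwrite('pics/tilt.png',cv2.resize(s['frame'][60:230,310:550],(768,544))[:,:,::-1])
E
```

```text
time_s: 26.95
position: [0.4682, -0.3443, 0.0991]
tool_rot: [[0.655, 0.489, -0.576], [0.756, -0.423, 0.5], [0.001, -0.763, -0.647]]
ft_force: [-0.0, -0.1, 0.4]
grip_width: 0.0253
[-46.3  55.   48.4  -5.  126.1 -96.5]
```

View pics/tilt.png

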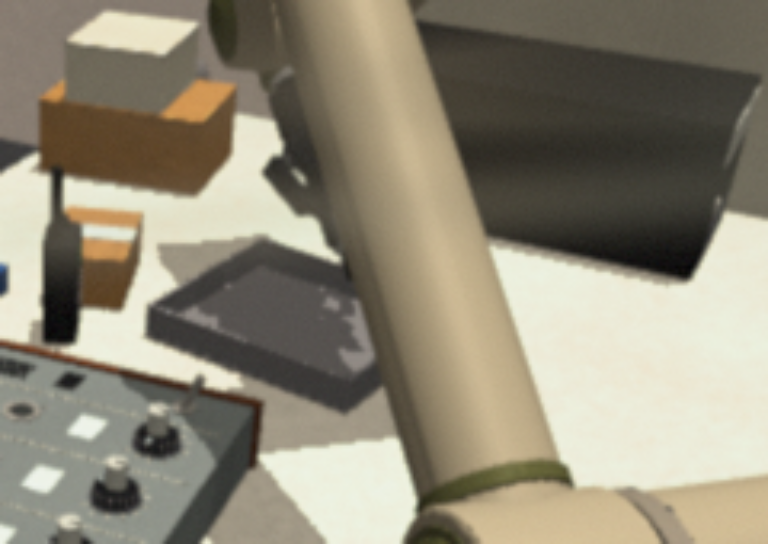

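The arm hides the gripper, but the grip width shows rx2 is held and the tray is in place. Lowering towards the floor.

```bash
python3 -m crank '[0,0,0,0,0,-0.015,10, 0,0,0,0,0,-0.015,10, 0,0,0,0,0,-0.006,10, 0,0,0,0,0,-0.004,10, 0,0,0,0,0,0,10]'
```

```text
time_s: 27.5
position: [0.4676, -0.345, 0.0578]
tool_rot: [[0.656, 0.488, -0.575], [0.754, -0.423, 0.502], [0.001, -0.763, -0.646]]
ft_force: [-0.4, -1.0, 0.0]
grip_width: 0.0253
```

```bash
python3 -m crank '[0,0,0,0,0,-0.003,10, 0,0,0,0,0,-0.003,10, 0,0,0,0,0,0,10]'
```

```text
time_s: 27.8
position: [0.4676, -0.345, 0.0521]
tool_rot: [[0.656, 0.488, -0.575], [0.754, -0.424, 0.501], [0.001, -0.763, -0.646]]
ft_force: [0.6, 0.3, -0.2]
grip_width: 0.0253
```

```bash
python3 -m crank '[0,0,0,0,0,0,60, 0,0,0,0,0,0,60, 0,0,0,0,0,0,60, 0,0,0,0,0,0,60, 0,0,0,0.005,-0.004,0.01,60, 0,0,0,0.015,-0.01,0.03,60, 0,0,0,0,0,0.04,60, 0,0,0,0,0,0.04,60, 0,0,0,0,0,0.04,60, -0.095,-0.109,0,0,0,0,60, -0.095,-0.109,0,0,0,0,60, -0.095,-0.109,0,0,0,0,60, -0.095,-0.109,0,0,0,0,60, -0.095,-0.109,0,0,0,0,60, -0.095,-0.109,0,0,0,0,60, 0,0,0,0,0,0,60]'
```

```text
time_s: 29.4
position: [0.4863, -0.3573, 0.2136]
tool_rot: [[0.656, 0.755, 0.001], [0.755, -0.656, -0.001], [0.0, 0.002, -1.0]]
ft_force: [-0.0, 1.2, -0.4]
grip_width: 0.0513
```

```bash
python3 -m crank '[0,0,0.0586,0.00686,0.03888,0,60, 0,0,0.0586,0.00686,0.03888,0,60, 0,0,0.0586,0.00686,0.03888,0,60, 0,0,0.0586,0.00686,0.03888,0,60, 0,0,0.0586,0.00686,0.03888,0,60, 0,0,0.0586,0.00686,0.03888,0,60, 0,0,0.0586,0.00686,0.03888,0,60, 0,0,0.0586,0.00686,0.03888,0,60, 0,0,0.0586,0.00686,0.03888,0,60, 0,0,0.0586,0.00686,0.03888,0,60, 0,0,0.0586,0.00686,0.03888,0,60, 0,0,0.0586,0.00686,0.03888,0,60, 0,0,0.0586,0.00686,0.03888,0,60, 0,0,0.0586,0.00686,0.03888,0,60, 0,0,0,0,0,-0.03,60, 0,0,0,0,0,-0.03,60, 0,0,0,0,0,0,60, 0,0,0,0,0,0,60]'
python3 - <<'E'
from h import *
s=snap('side'); cv2.imwrite('pics/g1.png',cv2.resize(s['frame'][90:270,220:480],(780,540))[:,:,::-1])
t=snap('top')
cv2.imwrite('pics/t1.png',t['frame'][:,:,::-1])
E
```

```text
time_s: 31.2
position: [0.5843, 0.1852, 0.1527]
tool_rot: [[-0.105, 0.995, -0.002], [0.995, 0.105, -0.0], [-0.0, -0.002, -1.0]]
ft_force: [0.4, -0.1, 1.1]
grip_width: 0.0512
```

View pics/g1.png

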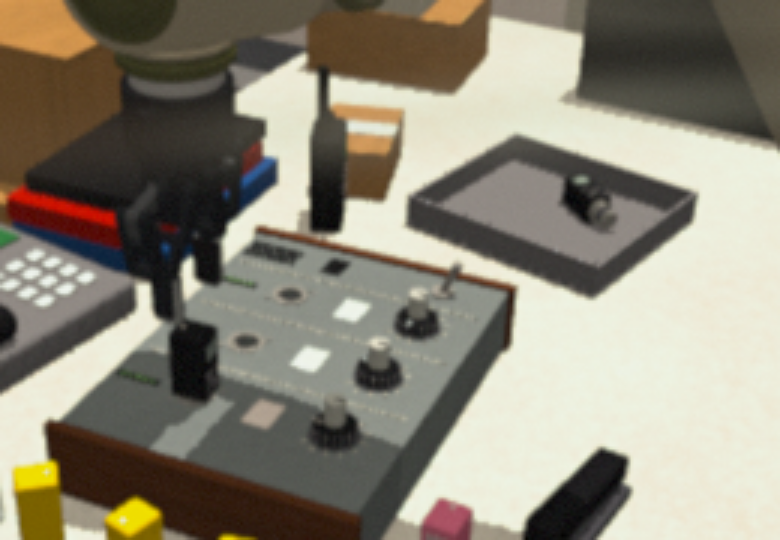

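rx2 lies flat in the tray (crop 590,205) and the fingers straddle rx1. Descending and gripping.

```bash
python3 -m crank '[0,0,0,0,0.001,-0.018,60, 0,0,0,0,0,-0.018,60, 0,0,0,0,0,-0.016,60, 0,0,0,0,0,0,60, 0,0,0,0,0,0,10, 0,0,0,0,0,0,10, 0,0,0,0,0,0,10, 0,0,0,0,0,0,10, 0,0,0,0,0,0,10, 0,0,0,0,0,0,10]' 60
```

```text
time_s: 32.3
position: [0.5845, 0.1863, 0.1022]
tool_rot: [[-0.105, 0.994, 0.003], [0.994, 0.105, 0.0], [-0.0, 0.003, -1.0]]
ft_force: [0.4, -1.2, 7.3]
grip_width: 0.0251
```

```bash
python3 -m crank '[0,0,0,0,0,0.003,10, 0,0,0,0,0,0.003,10, 0,0,0,0,0,0.003,10, 0,0,0,0,0,0.005,10, 0,0,0,0,0,0.005,10, 0,0,0,0,0,0.005,10, 0,0,0,0,0,0.005,10, 0,0,0,0,0,0.01,10, 0,0,0,0,0,0.015,10, 0,0,0,0,0,0.02,10, 0,0,0,0,0,0.02,10, 0,0,0,0,0,0,10]'
python3 -c "
from h import *
s=snap('side','pull1.png')
print(onz(s,416.7,158.3,.02))"
```

```text
time_s: 33.5
position: [0.5846, 0.1865, 0.1976]
tool_rot: [[-0.105, 0.994, 0.006], [0.994, 0.105, 0.001], [0.0, 0.006, -1.0]]
ft_force: [-0.7, -1.0, -0.4]
grip_width: 0.0252
[ 0.46658641 -0.33767814  0.02      ]
```

```bash
python3 -m crank '[0,0,-0.0654,-0.0047,-0.03844,0,10, 0,0,-0.0654,-0.0047,-0.03844,0,10, 0,0,-0.0654,-0.0047,-0.03844,0,10, 0,0,-0.0654,-0.0047,-0.03844,0,10, 0,0,-0.0654,-0.0047,-0.03844,0,10, 0,0,-0.0654,-0.0047,-0.03844,0,10, 0,0,-0.0654,-0.0047,-0.03844,0,10, 0,0,-0.0654,-0.0047,-0.03844,0,10, 0,0,-0.0654,-0.0047,-0.03844,0,10, 0,0,-0.0654,-0.0047,-0.03844,0,10, 0,0,-0.0654,-0.0047,-0.03844,0,10, 0,0,-0.0654,-0.0047,-0.03844,0,10, 0,0,0,0,0,0,10, 0,0,0,0,0,0,10]'
python3 - <<'E'
from h import *
print(observe()['q'].round(1))
s=snap('side'); a=cv2.resize(s['frame'][90:270,220:480],(780,540))[:,:,::-1]; cv2.imwrite('pics/carry1.png',a)
E
```

```text
time_s: 34.95
position: [0.5267, -0.2751, 0.193]
tool_rot: [[0.629, 0.777, -0.002], [0.777, -0.629, 0.002], [0.0, -0.002, -1.0]]
ft_force: [-0.2, -0.7, -1.6]
grip_width: 0.0247
[-39.   28.6  71.9   0.   79.6 -90. ]
```

View pics/carry1.png

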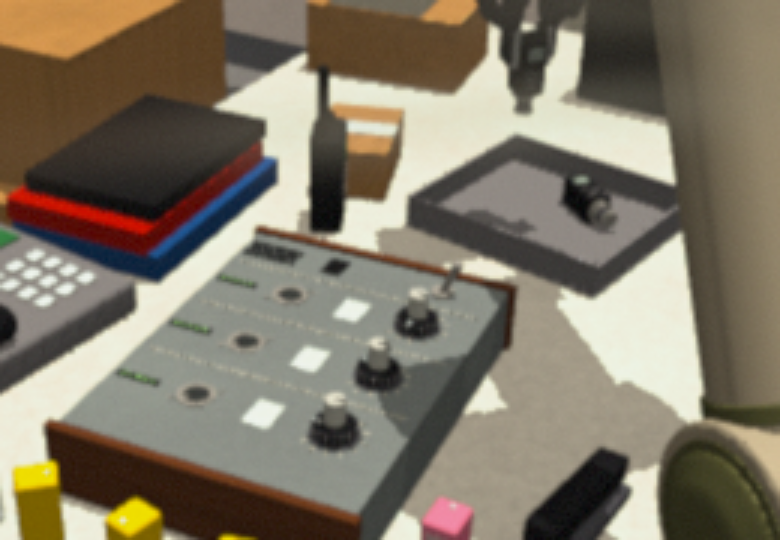

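rx1 is held (plug at 522,105), all sockets are empty, and the tray and rx2 are in place. Tilting and lowering.

```bash
python3 -m crank '[0.091,0.113,0,0,0,0,10, 0.091,0.113,0,0,0,0,10, 0.091,0.113,0,0,0,0,10, 0.091,0.113,0,0,0,0,10, 0.091,0.113,0,0,0,0,10, 0.091,0.113,0,0,0,0,10, 0,0,0,0,0,-0.03,10, 0,0,0,0,0,-0.03,10, 0,0,0,0,0,-0.03,10, 0,0,0,0,0,-0.02,10, 0,0,0,0,0,-0.014,10, 0,0,0,0,0,-0.008,10, 0,0,0,0,0,-0.005,10, 0,0,0,0,0,0,10, 0,0,0,0,0,0,10]'
```

```text
time_s: 36.5
position: [0.5276, -0.2751, 0.0581]
tool_rot: [[0.628, 0.502, -0.595], [0.778, -0.406, 0.479], [-0.001, -0.764, -0.646]]
ft_force: [0.6, 0.6, -0.7]
grip_width: 0.025
```

```bash
python3 -m crank '[0,0,0,0,0,-0.003,10, 0,0,0,0,0,-0.003,10, 0,0,0,0,0,0,10, 0,0,0,0,0,0,60, 0,0,0,0,0,0,60, 0,0,0,0,0,0,60, 0,0,0,0,0,0,60, 0,0,0,0.005,-0.004,0.01,60, 0,0,0,0.015,-0.01,0.03,60, 0,0,0,0,0,0.04,60, 0,0,0,0,0,0.04,60, 0,0,0,0,0,0.04,60, -0.091,-0.113,0,0,0,0,60, -0.091,-0.113,0,0,0,0,60, -0.091,-0.113,0,0,0,0,60, -0.091,-0.113,0,0,0,0,60, -0.091,-0.113,0,0,0,0,60, -0.091,-0.113,0,0,0,0,60, 0,0,0,0,0,0,0]'
```

```text
time_s: 38.4
position: [0.5458, -0.2872, 0.2126]
tool_rot: [[0.628, 0.778, 0.002], [0.778, -0.628, -0.001], [0.0, 0.002, -1.0]]
ft_force: [-0.9, 0.6, 0.5]
grip_width: 0.0381
```

Now over to the front of the toggle, with shut fingers, to push its tip in +x. Checking the tray as the arm leaves.

```bash
python3 -m crank '[0,0,0.131,-0.01847,0.03987,0,0, 0,0,0.131,-0.01847,0.03987,0,0, 0,0,0.131,-0.01847,0.03987,0,0, 0,0,0.131,-0.01847,0.03987,0,0, 0,0,0.131,-0.01847,0.03987,0,0, 0,0,0.131,-0.01847,0.03987,0,0, 0,0,0,0,0,-0.03,0, 0,0,0,0,0,-0.03,0, 0,0,0,0,0,-0.03,0, 0,0,0,0,0,0,0, 0,0,0,0,0,0,0]' 20
python3 - <<'E'
from h import *
s=snap('side'); a=cv2.resize(s['frame'][90:270,220:480],(780,540))[:,:,::-1]; cv2.imwrite('pics/tog.png',a)
E
```

```text
time_s: 39.5
position: [0.4373, -0.0502, 0.1218]
tool_rot: [[-0.106, 0.994, -0.002], [0.994, 0.106, 0.001], [0.001, -0.002, -1.0]]
ft_force: [0.6, 0.6, -0.3]
grip_width: -0.0
```

View pics/tog.png

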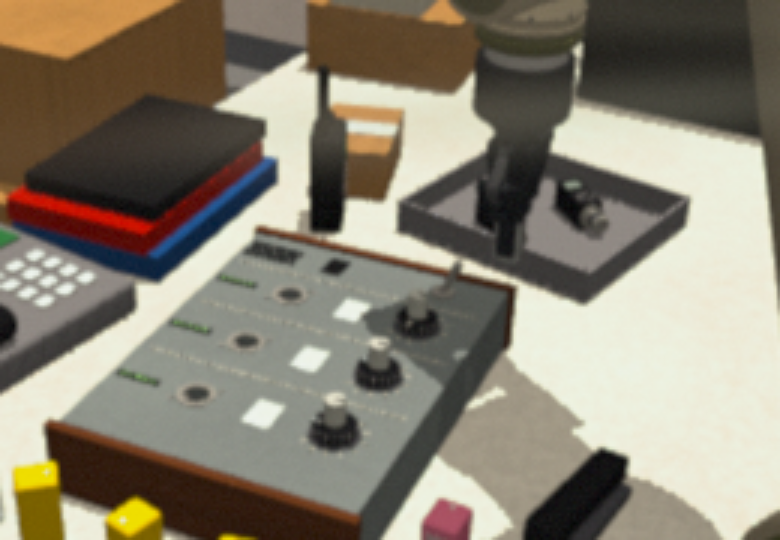

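Both receivers are in the tray, which has shifted about a centimetre. The shut fingers stand just in front of the toggle tip (455,270). Descending and pushing.

```bash
python3 -m crank '[0,0,0,0,0.005,-0.015,0, 0,0,0,0,0,-0.014,0, 0,0,0,0,0,0,0, 0,0,0,0.005,0,0,0, 0,0,0,0.005,0,0,0, 0,0,0,0.005,0,0,0, 0,0,0,0.005,0,0,0, 0,0,0,0.005,0.0005,0,0, 0,0,0,0.005,0.0005,0,0, 0,0,0,0.005,0.001,0,0, 0,0,0,0.005,0.001,0,0, 0,0,0,0.005,0.001,0,0, 0,0,0,0,0,0,0]'
```

```text
time_s: 40.85
position: [0.4821, -0.0407, 0.0922]
tool_rot: [[-0.106, 0.994, 0.0], [0.994, 0.106, 0.0], [-0.0, 0.0, -1.0]]
ft_force: [-0.8, 0.4, -0.1]
grip_width: -0.0002
```

```bash
python3 -m crank '[0,0,0,0.003,0,0,0, 0,0,0,0.003,0,0,0, 0,0,0,0,0,0,0]'; python3 -m crank '[0,0,0,0.003,0,0,0, 0,0,0,0.002,0,0,0, 0,0,0,0,0,0,0]'
python3 - <<'E'
from h import *
s=snap('side'); a=cv2.resize(s['frame'][130:220,310:440],(780,540))[:,:,::-1]; cv2.imwrite('pics/tog2.png',a)
E
```

```text
time_s: 41.15
position: [0.4848, -0.0404, 0.0917]
tool_rot: [[-0.107, 0.994, -0.008], [0.994, 0.107, 0.001], [0.002, -0.007, -1.0]]
ft_force: [-14.2, -3.2, 6.2]
grip_width: -0.0
time_s: 41.45
position: [0.4858, -0.0402, 0.0914]
tool_rot: [[-0.107, 0.994, -0.018], [0.994, 0.107, 0.001], [0.003, -0.017, -1.0]]
ft_force: [-31.9, -5.0, 17.6]
grip_width: 0.0002
```

View pics/tog2.png

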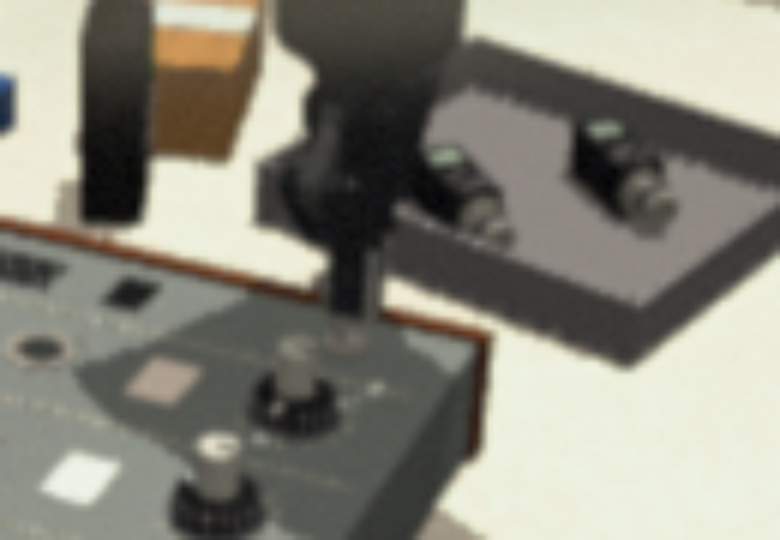

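The force rose to 32 N, so the toggle is at its off stop. Both receivers lie flat in the tray. Backing off, rising and moving to the clear start area for the final check.

```bash
python3 -m crank '[0,0,0,-0.02,-0.002,0,0, 0,0,0,-0.02,-0.002,0,0, 0,0,0,0,0,0.04,0, 0,0,0,0,0,0.04,0, 0,0,0,0,0,0.04,0, 0,0,0,-0.02,-0.03,0.04,0, 0,0,0,-0.02,-0.04,0,0, 0,0,0,-0.02,-0.04,0,0, 0,0,0,-0.02,-0.04,0,0, 0,0,0,-0.02,-0.04,0,0, 0,0,0,0,-0.04,0,0, 0,0,0,0,-0.04,0,0, 0,0,0,0,0,0,0, 0,0,0,0,0,0,0]'
python3 - <<'E'
from h import *
t=snap('top','topF.png'); s=snap('side','sideF.png')
a=cv2.resize(s['frame'][150:245,290:470],(792,418)); 
b=cv2.resize(t['frame'][165:260,350:485],None,fx=2.9,fy=2.9)
b0=cv2.resize(cv2.imread('pics/side0.png')[150:245,315:390][:,:,::-1],None,fx=2.9,fy=2.9)
c=np.zeros((276,792,3),np.uint8); c[:b.shape[0],:b.shape[1]]=b[:276]; c[:b0.shape[0],400:400+b0.shape[1]]=b0[:276]
o=cv2.resize(np.vstack([a,c]),None,fx=.86,fy=.86); cv2.imwrite('pics/fin.png',o[:,:,::-1]); print(o.shape)
E
```

```text
time_s: 42.9
position: [0.3539, -0.3131, 0.2492]
tool_rot: [[-0.105, 0.995, 0.0], [0.995, 0.105, 0.0], [0.0, 0.0, -1.0]]
ft_force: [-0.3, 0.3, -0.4]
grip_width: 0.0
(597, 681, 3)
```

View pics/fin.png

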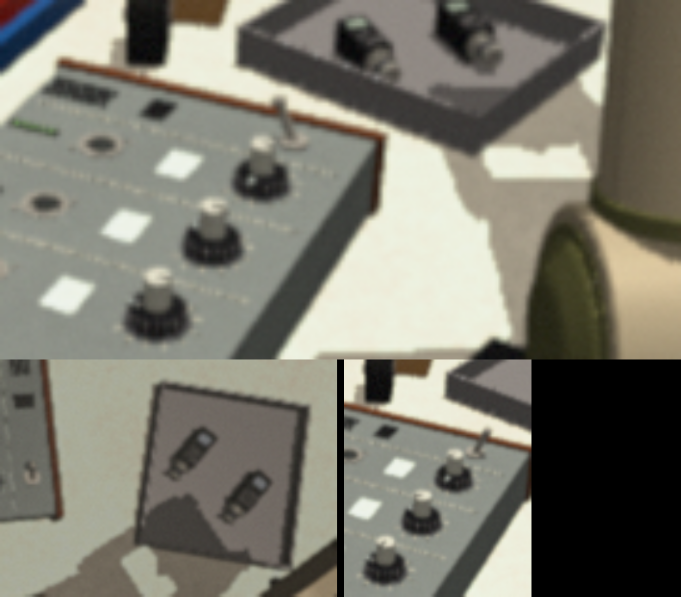

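The toggle now leans back (tip 280,102, foot 293,135, the opposite lean from the start). Both receivers lie flat near the tray's middle, the ring marks look unchanged, and the arm is clear. Handing in.

```bash
python3 -c "
from rig import *
print(close_job())"
```

```text
the job is handed in; nothing more can be done
None
```

The shutdown is done and handed in at about 43 s of the 210 s.

- **Levels:** With the power on and both receivers plugged in (sockets 1 and 2; socket 3 was empty), I turned all three inner knobs 3.3 rad anticlockwise. Each ended with a reverse torque of 0.14 to 0.28 N m, so it was at its stop and slipping in the pads. I took "fully down" from that torque, as the knob pointers were too small to read in the pictures.
- **Trim rings:** In before/after side pictures the marks look the same. At that resolution this is a check by eye, not a measurement. An upward force of up to 9 N showed during the knob grips; I put it down to the pads rubbing along the knob as they closed.
- **Receivers:** I pulled both straight up and laid them in the tray. In the last pictures they lie flat, apart from each other and well inside the walls. No grip slip was seen.
- **Tray:** It shifted about 1 cm at some point; I left it there because both receivers were safely inside.
- **Power:** I pushed the toggle until the force rose to 32 N at its stop. The last picture shows it leaning to the back.
- **Other things on the desk:** The handset looks unmoved; I did not check the rest closely at the end. The arm is clear of everything.

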